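# Core beside the specimen case, lid held open for comparison

## Task

A customer wants to compare a drill core with the stones in the flat specimen case. First stand the thicker of the two loose stone cores upright in the rack's empty bore, fully down, and let go of it; then lift the case's clear lid, which has a brass T-pull, to 60 degrees and finish while still holding it open in the gripper's fingers at that angle. Never let the lid drop, and leave the thin core, the loose stones and the tools where they are.

Things in the scene. Friction and masses are not known exactly. Their poses are not given: they have to be found in the camera images.
- thick_core_center (a point): centre, half-way up, of the thicker of two free-standing grey stone drill cores: upright cylinder, 26 mm diameter, 85 mm tall, small chamfer at the foot, 0.11 kg; its z axis is the cylinder's axis. It stands upright on the table (centre at 42.5 mm)
- thin_core_center (a point): centre, half-way up, of the thin grey stone drill core (bystander): upright cylinder, 16 mm diameter, 85 mm tall; the two cores stand 7 to 17 cm apart, either one may be the nearer to the robot
- bore_mouth (a point): centre of the mouth of the wooden core rack's one empty bore, on its top; axes of the rack, z up. Rack: 58 (x) by 160 (y) by 34 mm tall, fixed. Bore: upright, 29 mm wide, 28 mm deep (floor 6 mm above the table), 30 mm from the -y end. Two other bores hold short fixed cores, 26 mm thick, that stand 18 mm above the rack, 55 and 103 mm from the empty bore towards +y
- display_case_lid (a joint): angle of the specimen case's clear lid, rad: 0 shut, grows as the front edge is lifted, stop at 1.92; 60 degrees = 1.047. The lid (with pull 0.15 kg) has a nearly free hinge and falls shut when let go
- pull_center (a point): centre of the brass T-pull on the lid's front edge: round crossbar along the point's y, 30 mm long, 11 mm thick with 14 mm end discs, on a 7 mm stem that holds it 27 mm in front of the edge; ends and front are free. Lid shut: 44 mm above the table, point x points level towards the hinge. The point turns with the lid. Pinched by its two ends, the bar can pivot between the fingers
- lid_hinge (a point): middle of the lid's hinge line at the back of the case, 41 mm above the table; does not move; x level from the pull to the hinge, y along the hinge, z up. The pull's centre circles about it: 169.6 mm before it and 3 mm above it when shut. Case: 140 mm deep (x), 190 mm wide (y), 47 mm tall with the lid, fixed to the table
- torch: black metal torch lying on the table near the robot, 110 mm long, 29 mm thick; origin under its middle, long axis y (bystander)
- loupe: folding loupe lying near the robot, 31x70x13 mm; origin under its middle (bystander)
- tweezers: steel tweezers lying near the robot, 18x113x8 mm; origin under their middle, long axis y (bystander)
- slate_c: flat grey stone near the robot, 46x64x22 mm; origin at its underside (bystander)
- grey_c: rounded grey stone farther back, 50x62x36 mm; origin at its underside (bystander)
- rough_b: dark grey half-round stone farther back, 42x52x30 mm; origin at its underside (bystander)

How it is judged:
By the outcome, as a careful person would: the job done as asked, in the order asked, and still so for the second after the job is handed in, while the arm keeps its last pose, push and grip.
It also fails if it takes over 58 s, if anything falls off the work surface, if the arm or the gripper's body presses on something with over 40 N, if the wrist force passes 120 N, or if a joint passes its speed limit or range.

## Robot

A 6-joint arm with a two-finger parallel gripper is mounted at the origin on a cart in front of the work surface, level with it; the furniture and walls round the work are solid. World frame = base frame: x ahead of the robot, y to its left, z up, the work surface at z = 0. Lengths are in m, angles in rad, forces in N, time in s.
With the tool pointing down it reaches from about 0.275 to 0.725 m from the base axis. Payload 5.6 kg.
Tool frame: the origin (TCP) lies between the finger pads; the fingertips stand 14 mm ahead of it and the grasp point (between the pads) lies 5 mm behind it; z points along the fingers, y is the direction in which the jaws open and shut (so a half turn about z gives the same grasp; the last joint's range is limited). The gripper opens to 85 mm and grips with 20 to 120 N. Pads are 22 mm wide; open, the fingers measure 114 mm over their backs; the gripper's body (76 mm by 85 mm) begins 54 mm behind the grasp point. The pads swing forward as they close: fully open they stand 13 mm farther back than shut.
Start: joints at [-0.991, 0.255, 0.108, 0, -1.424, -0.285], TCP at [0.16, -0.526, 0.245] pointing down, gripper open.
Joint ranges: [-2.95, 2.95], [-1.21, 1.97], [-1.09, 1.5], [-2.87, 1.71], [-2.94, -0.07], [-3.05, 3.05]. Speed limits (rad/s): [2.57, 2.57, 3.14, 3.14, 3.14, 3.14].

## Interface

Orientations are given as a rotation vector (axis times angle).
In Python, from bench import robot gives the robot as it stands.
- The arm moves only by the tool carry_out, never from a script. Its argument "rows" is a list of rows, each an object with "translation": the shift along the tool's x, y, z in m, a list of three; "spin": the turn about the tool's z in degrees. In form: [{"translation": [x, y, z], "spin": spin}, ...]. A call has 1 to 5 rows; each row is the pose to reach, as a shift and turn from the pose measured when the call began, along the tool's axes at that moment; what a row does not reach only later rows make up. A row lasts 1/10 s, in which the tool goes at most 50 mm and 8.59 degrees, less where a joint would pass 70% of its speed; a pose out of reach is approached as far as the arm can. A call with a gripper value outside its range is refused whole. "jaw" is the finger opening in m, from 0 to 0.0854, set as the call begins (left out, the last holds). The fingers move at their own pace and stop on an object; "newtons" is the grip in N (left out, the last holds). Time passes only in rows, so rows that repeat a pose let the fingers close. It gives the time, the measured TCP pose, the force and the opening at its end, in the units of the state.
- robot.sense(): the state, without advancing time (a new reading comes with each control period).
- robot.get_image(name): name is "side" or "top" or "wrist"; returns a dict with "frame" (400x640x3 uint8, red, green, blue), "vertical_fov" (degrees; the focal length in pixels is half the picture's height over the tangent of half this angle, whatever the lens; pixels are square), "cx", "cy" (the principal point, pixels), "camera_from_world" (4x4, takes a point from world to camera coordinates). Camera axes: x right, y down, z forward; pixel columns grow to the right and rows downward; lengths in m; the calibration is good to about 2 mm. A picture is of the moment at which its call begins. There is no depth.
- robot.job_done(): hands the job in, once; it reports no verdict.
The state is a dict: "clock": time; "joint_pos": joint angles; "dq": joint speeds; "joint_torque": joint torques, N m; "tcp_pos": TCP position; "orientation": TCP orientation; "ft_force": force on the tool from outside, world axes, zero at the start; "ft_torque": the same for the moment, N m; "grip_width": opening from 0.0 (shut) to 1.0 (fully open).
Only numpy, scipy, OpenCV 4.12 (cv2) and the standard library are available. Lean on these libraries where they do the work, as an engineer would, in place of code of your own. Each camera call takes 0.05 s, during which the arm holds its last target. There are 200 camera calls.

## Working session

There is one attempt and no reset: what is moved stays moved. The work goes in short steps, Python scripts to look and compute and a tool call to move; the robot and the scene stay as the last step left them, time stands still between calls to the robot, and variables do not carry over. Pictures are saved under pics/ and viewed, about 8 in all and at most 12, crops included, and the job is handed in when it is done.

Besides the shell and the picture viewer there is one more tool, called after ">>>" as name([rows], argument=value, ...), one row to a line, values as JSON. carry_out: Moves the arm, as the interface text tells. Its arguments: {"type":"object","properties":{"rows":{"type":"array"},"jaw":{"type":"number"},"newtons":{"type":"number"}},"required":["rows"]}

```bash
ls; mkdir -p pics
cat > h.py <<'E'
import numpy as np, cv2
from scipy.spatial.transform import Rotation as R
from bench import robot
def cam(im):
    f=im["frame"].shape[0]/2/np.tan(np.radians(im["vertical_fov"])/2)
    return f,im["cx"],im["cy"],np.array(im["camera_from_world"])
def ray(im,u,v):
    f,cx,cy,T=cam(im); Rm,t=T[:3,:3],T[:3,3]
    return -Rm.T@t, Rm.T@np.array([(u-cx)/f,(v-cy)/f,1])
def atz(im,u,v,z):
    o,d=ray(im,u,v); return o+d*(z-o[2])/d[2]
def proj(im,p):
    f,cx,cy,T=cam(im); c=T[:3,:3]@np.array(p)+T[:3,3]
    return np.array([cx+f*c[0]/c[2],cy+f*c[1]/c[2]])
def save(im,n,crop=None,s=1):
    a=im["frame"][:,:,::-1]
    if crop: a=a[crop[1]:crop[3],crop[0]:crop[2]]
    cv2.imwrite("pics/"+n,cv2.resize(a,None,fx=s,fy=s,interpolation=cv2.INTER_CUBIC))
E
python3 - <<'E'
from h import *
import pickle
print(robot.sense())
for n in ["side","top"]:
    im=robot.get_image(n); pickle.dump(im,open(n+".pkl","wb")); save(im,n+"0.png",s=1.25)
    print(n,im["vertical_fov"],im["cx"],im["cy"],np.round(im["camera_from_world"],3).tolist(), ray(im,320,200)[0])
E
```

```text
pics
{'clock': 0.0, 'joint_pos': array([-9.91412441e-01,  2.55708315e-01,  1.06992260e-01, -5.13753448e-04,
       -1.42386762e+00, -2.84620234e-01]), 'dq': array([ 0.00018534, -0.00059424, -0.00032588,  0.00090425,  0.00141047,
       -0.00158077]), 'joint_torque': array([ 1.74185399e-03, -3.86622262e+01,  2.37939280e+01,  5.36490306e+00,
       -6.05726265e-03, -1.55776218e-05]), 'tcp_pos': array([ 0.15972571, -0.52580293,  0.24440534]), 'orientation': array([ 4.61179382e-01, -3.10726685e+00, -2.88355669e-03]), 'ft_force': array([ 0.17506158,  0.41244835, -0.68415923]), 'ft_torque': array([ 0.01213784,  0.01314807, -0.06180971]), 'grip_width': 0.997927708238227}
side 54.84129190438307 321.7679330674219 199.2455011120827 [[-0.968, -0.249, 0.015, 0.528], [-0.158, 0.563, -0.812, 0.087], [0.193, -0.788, -0.584, 0.845], [0.0, 0.0, 0.0, 1.0]] [0.36170438 0.74925592 0.55600274]
top 43.17375726451553 318.5294938437301 197.2127263305967 [[-0.015, -1.0, 0.015, 0.073], [-0.99, 0.013, -0.138, 0.523], [0.138, -0.017, -0.99, 1.288], [0.0, 0.0, 0.0, 1.0]] [0.34146    0.08786382 1.34630704]
```

View pics/top0.png

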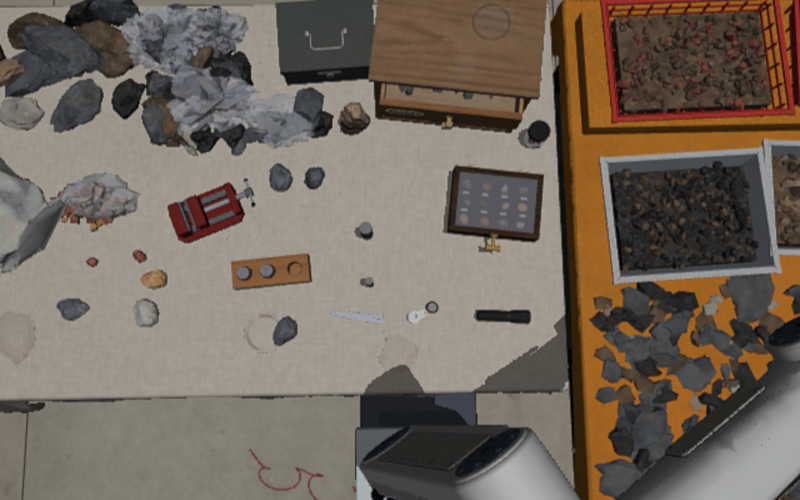

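View pics/side0.png

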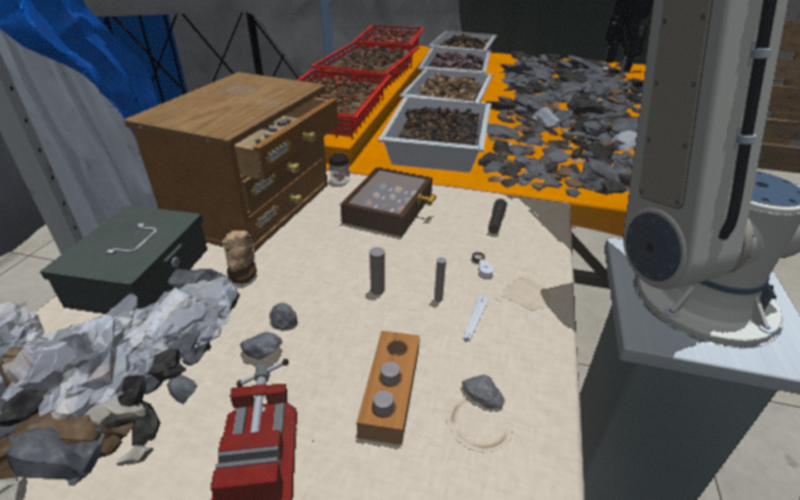

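Run:
```python
from h import *
import pickle
t=pickle.load(open("top.pkl","rb"));s=pickle.load(open("side.pkl","rb"))
a=t["frame"][125:240,180:446,::-1]; b=s["frame"][130:230,180:446][:,:,::-1] if 0 else s["frame"][130:300,280:400,::-1]
cv2.imwrite("pics/crop1.png",cv2.resize(a,None,fx=3,fy=3,interpolation=cv2.INTER_CUBIC))
for n,u,v,z in [("thick",292,181,.085),("thin",293.5,222,.085),("bore",236,214.5,.034),("pull",392,195,.044)]:
    print(n,atz(t,u,v,z).round(4))
```

```text
thick [0.5595 0.1327 0.085 ]
thin [0.4555 0.1298 0.085 ]
bore [0.4817 0.2809 0.034 ]
pull [ 0.5262 -0.1263  0.044 ]
```

View pics/crop1.png

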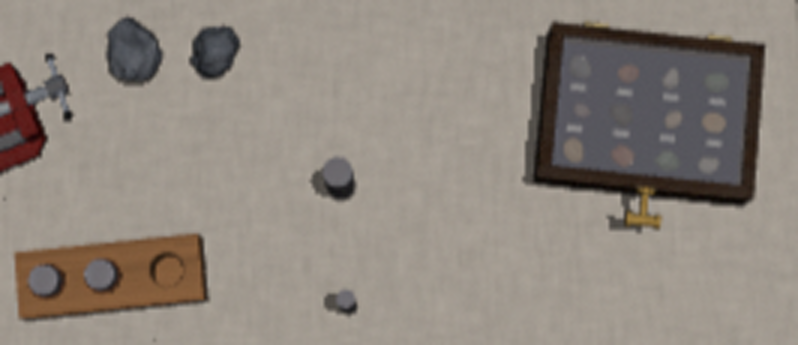

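Top view: the thick core's top is at about (292.7,182), the thin core's at (295,224), the empty bore at (236,215) and the T-pull bar at (394,198). Next I work out the yaws and the first move.

```bash
cat >> h.py <<'E'
def goto(p, jaw=None):
    """shift in tool axes to reach world p, and spin (deg) to bring tool y parallel to world dir jaw (xy)"""
    s=robot.sense(); Rm=R.from_rotvec(s["orientation"]).as_matrix()
    d=Rm.T@(np.array(p)-s["tcp_pos"]); sp=None
    if jaw is not None:
        l=Rm.T@np.array([jaw[0],jaw[1],0]); sp=np.degrees(np.arctan2(-l[0],l[1])); sp=(sp+90)%180-90
    print("t",round(s["clock"],2),"tcp",s["tcp_pos"].round(4),"F",s["ft_force"].round(1),"w",round(s["grip_width"]*85.4,1),"q",s["joint_pos"].round(2),"\n shift",d.round(4),"spin",sp)
    return d,sp
E
python3 - <<'E'
from h import *
import pickle
t=pickle.load(open("top.pkl","rb"))
c=lambda x,y:(180+x/3,125+y/3)
for n,x,y,z in [("thick",338,172,.085),("thin",346,297,.085),("bore",168,270,.034),("nb1",100,272,.052),("nb2",44,279,.052),("rk1",15,252,.034),("rk2",202,234,.034),("rk3",207,299,.034),("rk4",22,320,.034),("pull",643,220,.044),("barL",626,219,.044),("barR",661,222,.044),("c1",553,23,.047),("c2",763,44,.047),("c3",750,198,.047),("c4",537,180,.047)]:
    print(n,atz(t,*c(x,y),z).round(4))
Rm=R.from_rotvec(robot.sense()["orientation"]).as_matrix(); print(Rm.round(3))
goto([.55,.13,.25],[1,-.07])
E
```

```text
thick [0.556 0.131 0.085]
thin [0.4504 0.1252 0.085 ]
bore [0.4804 0.2808 0.034 ]
nb1 [0.4776 0.3362 0.052 ]
nb2 [0.4723 0.3838 0.052 ]
rk1 [0.498  0.4134 0.034 ]
rk2 [0.5115 0.2515 0.034 ]
rk3 [0.4547 0.247  0.034 ]
rk4 [0.4389 0.4061 0.034 ]
pull [ 0.5173 -0.132   0.044 ]
barL [ 0.5184 -0.1173  0.044 ]
barR [ 0.5154 -0.1477  0.044 ]
c1 [ 0.6933 -0.0583  0.047 ]
c2 [ 0.6722 -0.2433  0.047 ]
c3 [ 0.535  -0.2255  0.047 ]
c4 [ 0.5532 -0.0405  0.047 ]
[[-0.957 -0.29  -0.001]
 [-0.29   0.957  0.002]
 [ 0.     0.002 -1.   ]]
t 0.1 tcp [ 0.1597 -0.5259  0.2445] F [-0.1 -0.1 -0.3] w 85.8 q [-0.99  0.26  0.11 -0.   -1.42 -0.28] 
 shift [-0.564   0.5142 -0.0047] spin -69.10981922505576
```

>>> carry_out([
  {"translation": [-0.036,0.033,0],"spin": 0},
  {"translation": [-0.072,0.066,0],"spin": 0},
  {"translation": [-0.108,0.099,0],"spin": 0},
  {"translation": [-0.144,0.132,0],"spin": 0},
  {"translation": [-0.18,0.165,0],"spin": 0},
], jaw=0.085, newtons=40)

```text
clock: 0.6
tcp_pos: [0.2843, -0.3138, 0.2445]
orientation: [0.46, -3.107, -0.003]
ft_force: [0.7, -0.1, -0.1]
grip_width: 0.993
```

>>> carry_out([
  {"translation": [-0.036,0.033,0],"spin": 0},
  {"translation": [-0.072,0.066,0],"spin": 0},
  {"translation": [-0.108,0.099,0],"spin": 0},
  {"translation": [-0.144,0.132,0],"spin": 0},
  {"translation": [-0.18,0.165,0],"spin": 0},
])

```text
clock: 1.1
tcp_pos: [0.4091, -0.1017, 0.2448]
orientation: [0.461, -3.107, -0.003]
ft_force: [1.0, 0.0, 0.2]
grip_width: 0.997
```

Run:
```python
from h import *
goto([.52,.13,.25],[1,.085])
```

```text
t 1.1 tcp [ 0.4091 -0.1017  0.2448] F [1.  0.  0.2] w 85.2 q [ 0.13 -0.   -0.19 -0.   -1.38 -1.41] 
 shift [-0.1734  0.1895 -0.0048] spin -77.97634333758049
```

>>> carry_out([
  {"translation": [-0.034,0.037,0],"spin": -8},
  {"translation": [-0.068,0.074,0],"spin": -16},
  {"translation": [-0.102,0.111,0],"spin": -24},
  {"translation": [-0.136,0.148,0],"spin": -32},
  {"translation": [-0.17,0.185,0],"spin": -40},
])

```text
clock: 1.6
tcp_pos: [0.5168, 0.1239, 0.2449]
orientation: [1.505, -2.758, -0.004]
ft_force: [2.0, -0.5, 0.2]
grip_width: 0.996
```

>>> carry_out([
  {"translation": [0,0,0],"spin": -8},
  {"translation": [0,0,0],"spin": -16},
  {"translation": [0,0,0],"spin": -24},
  {"translation": [0,0,0.01],"spin": -32},
  {"translation": [0,0,0.02],"spin": -38},
])

```text
clock: 2.1
tcp_pos: [0.5167, 0.124, 0.2243]
orientation: [-2.326, 2.111, 0.004]
ft_force: [-0.0, -0.8, -0.1]
grip_width: 0.997
```

Run:
```python
from h import *
import pickle
im=robot.get_image("wrist"); save(im,"w1.png",s=1.25); pickle.dump(im,open("w1.pkl","wb"))
for p in [[.556,.131,.085],[.4504,.1252,.085],[.4804,.2808,.034]]: print(proj(im,p)*1.25)
print(ray(im,0,0)[0], im["vertical_fov"])
goto([.556,.131,.05],[1,.085])
```

```text
[340.54967642 246.12615203]
[495.99829651 252.24358268]
[422.38044785 391.93495937]
[0.52429934 0.04263184 0.35148905] 62.41305767976569
t 2.15 tcp [0.5157 0.1238 0.2222] F [-1.3  0.3 -2.5] w 85.1 q [ 0.53  0.23  0.01 -0.   -1.36 -0.43] 
 shift [-0.0028 -0.0417  0.172 ] spin 0.9108422610427169
```

View pics/w1.png

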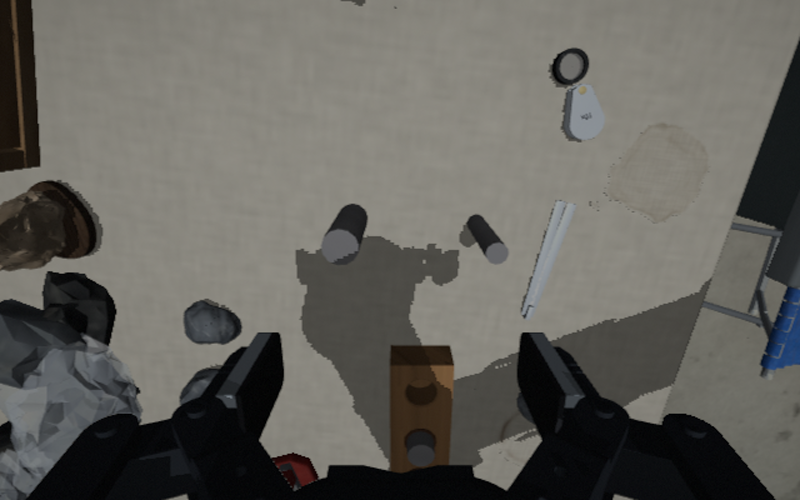

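>>> carry_out([
  {"translation": [-0.003,-0.042,0.0],"spin": 1},
  {"translation": [-0.003,-0.042,0.04],"spin": 1},
  {"translation": [-0.003,-0.042,0.08],"spin": 1},
  {"translation": [-0.003,-0.042,0.11],"spin": 1},
  {"translation": [-0.003,-0.042,0.11],"spin": 1},
])

```text
clock: 2.65
tcp_pos: [0.5535, 0.13, 0.1074]
orientation: [2.301, -2.122, -0.014]
ft_force: [0.3, -0.4, 0.5]
grip_width: 0.996
```

Run:
```python
from h import *
im=robot.get_image("wrist"); save(im,"w2.png",s=1.25)
print(proj(im,[.556,.131,.085])*1.25,(proj(im,[.566,.131,.085])-proj(im,[.556,.131,.085]))*1.25,(proj(im,[.556,.141,.085])-proj(im,[.556,.131,.085]))*1.25)
goto([.556,.131,.055],[1,.085])
```

```text
[392.04663168 327.96605942] [-24.55082003  -1.59297457] [-1.78856661 21.42839006]
t 2.7 tcp [0.5555 0.1305 0.1107] F [-0.7 -0.3  0.7] w 85.1 q [ 0.5   0.38 -0.07 -0.   -1.13 -0.42] 
 shift [-0.0005 -0.001   0.0557] spin -0.16953510700568586
```

View pics/w2.png

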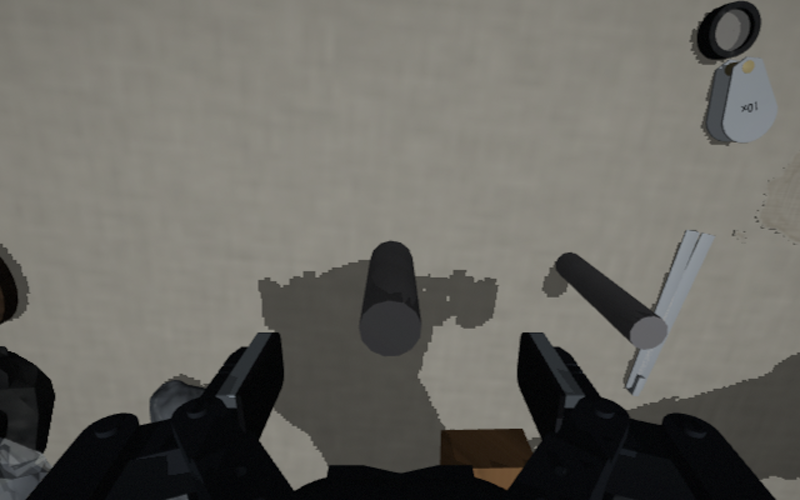

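Core top at (390,327), predicted (392,328), so the estimate is under 1 mm out. I go down and grip.

>>> carry_out([
  {"translation": [0,-0.001,0.02],"spin": 0},
  {"translation": [0,-0.001,0.04],"spin": 0},
  {"translation": [0,-0.001,0.056],"spin": 0},
  {"translation": [0,-0.001,0.056],"spin": 0},
])

```text
clock: 3.1
tcp_pos: [0.556, 0.1305, 0.0549]
orientation: [2.304, -2.124, -0.01]
ft_force: [-0.4, 0.3, 0.7]
grip_width: 0.992
```

>>> carry_out([
  {"translation": [0,0,0],"spin": 0},
  {"translation": [0,0,0],"spin": 0},
  {"translation": [0,0,0],"spin": 0},
  {"translation": [0,0,0],"spin": 0},
  {"translation": [0,0,0],"spin": 0},
], jaw=0.01, newtons=40)

```text
clock: 3.6
tcp_pos: [0.5565, 0.1307, 0.0558]
orientation: [2.305, -2.125, -0.008]
ft_force: [-1.1, -0.2, 3.2]
grip_width: 0.293
```

>>> carry_out([
  {"translation": [0,0,0],"spin": 0},
  {"translation": [0,0,0],"spin": 0},
  {"translation": [0,0,0],"spin": 0},
  {"translation": [0,0,0],"spin": 0},
  {"translation": [0,0,-0.02],"spin": 0},
])

```text
clock: 4.1
tcp_pos: [0.5545, 0.13, 0.0731]
orientation: [2.3, -2.122, -0.013]
ft_force: [0.3, 0.5, -0.7]
grip_width: 0.291
```

Run:
```python
from h import *
goto([.4804,.2808,.11],[1,.085])
```

```text
t 4.1 tcp [0.5545 0.13   0.0731] F [ 0.3  0.5 -0.7] w 24.8 q [ 0.5   0.41 -0.12 -0.   -1.05 -0.42] 
 shift [-0.1562  0.0623 -0.0363] spin -0.24708099479209977
```

>>> carry_out([
  {"translation": [0,0,-0.025],"spin": 0},
  {"translation": [0,0,-0.05],"spin": 0},
  {"translation": [-0.04,0.016,-0.052],"spin": 0},
  {"translation": [-0.08,0.032,-0.052],"spin": 0},
  {"translation": [-0.12,0.048,-0.052],"spin": 0},
])

```text
clock: 4.6
tcp_pos: [0.4969, 0.2468, 0.1255]
orientation: [2.299, -2.123, -0.014]
ft_force: [0.5, 0.2, -0.8]
grip_width: 0.296
```

>>> carry_out([
  {"translation": [-0.024,0.01,0],"spin": 0},
  {"translation": [-0.036,0.014,0],"spin": 0},
  {"translation": [-0.036,0.014,0],"spin": 0},
  {"translation": [-0.036,0.014,0],"spin": 0},
])

```text
clock: 5.0
tcp_pos: [0.4803, 0.281, 0.1254]
orientation: [2.298, -2.123, -0.013]
ft_force: [0.2, -0.2, -1.0]
grip_width: 0.292
```

Run:
```python
from h import *
import pickle
w=robot.get_image("wrist"); t=robot.get_image("top"); s=robot.get_image("side")
pickle.dump((w,t,s),open("p2.pkl","wb"))
b=[.4804,.2808,.034]
q=goto([.4804,.2808,.1],[1,.085])
us=proj(s,b); ut=proj(t,b); print("side",us,"top",ut,"wrist",proj(w,b))
def crop(im,u,r,k):
    x,y=int(u[0]),int(u[1]); x=min(max(x,r),640-r);y=min(max(y,r),400-r); print("origin",x-r,y-r,"k",k)
    return cv2.resize(im["frame"][y-r:y+r,x-r:x+r,::-1],None,fx=k,fy=k,interpolation=cv2.INTER_CUBIC)
cv2.imwrite("pics/m2.png",np.hstack([crop(s,us-[0,15],50,4),crop(w,proj(w,b),50,4)]))
```

```text
t 5.15 tcp [0.4806 0.2805 0.1255] F [ 0.5 -0.4 -0.3] w 25.2 q [ 0.8   0.34 -0.08 -0.01 -1.16 -0.72] 
 shift [-0.0003 -0.0002  0.0255] spin -0.3995887708514374
side [318.29515971 277.42477384] top [236.01707181 215.01511606] wrist [317.3896079 213.5018959]
origin 268 212 k 4
origin 267 163 k 4
```

View pics/m2.png

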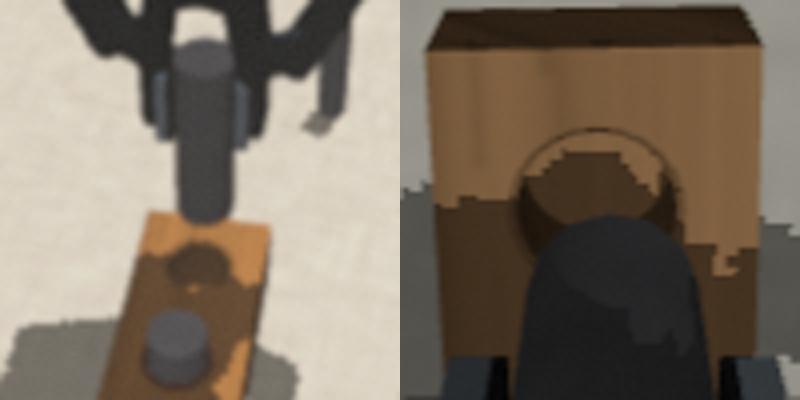

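Run:
```python
from h import *
import pickle
from scipy.optimize import least_squares
w,t,s=pickle.load(open("p2.pkl","rb"))
th=np.linspace(0,2*np.pi,181)
def circ(im,c,r,z): return np.array([proj(im,[c[0]+r*np.cos(a),c[1]+r*np.sin(a),z]) for a in th])
print("tool z axis",R.from_rotvec(robot.sense()["orientation"]).as_matrix()[:,2])
# bore: wrist left,right edges, top edge
def fb(c):
    e=circ(w,c,.0145,.034); return [e[:,0].min()-(267+117/4), e[:,0].max()-(267+280/4), e[:,1].min()-(163+128/4)]
r=least_squares(fb,[.48,.28]); print("bore wrist",r.x.round(4),r.fun.round(2))
def fs(c):
    e=proj(s,[*c,.034]); return e-[268+197/4,212+266/4]
r=least_squares(fs,[.48,.28]); print("bore side",r.x.round(4))
zb=.0705
def fc(c):
    e=circ(w,c,.0125,zb); i=e[:,1].argmin(); return [e[i,0]-(267+213/4), e[i,1]-(163+215/4)]
r=least_squares(fc,[.48,.28],diff_step=1e-3); print("core wrist",r.x.round(4),np.round(r.fun,2))
def fcs(c):
    e=circ(s,c,.0125,zb); m=circ(s,c,.013,zb+.02); return [m[:,0].min()-(268+177/4),m[:,0].max()-(268+234/4),e[:,1].max()-(212+225/4)]
r=least_squares(fcs,[.48,.28],diff_step=1e-3); print("core side",r.x.round(4),np.round(r.fun,2))
```

```text
tool z axis [-0.01490053 -0.00332741 -0.99988344]
bore wrist [0.4809 0.2817] [-0.13  0.13  0.01]
bore side [0.4816 0.2838]
core wrist [0.479  0.2817] [ 0. -0.]
core side [0.4791 0.2805] [-0.42  0.42 -0.02]
```

>>> carry_out([
  {"translation": [-0.001,-0.002,0],"spin": 0},
  {"translation": [-0.001,-0.002,0.02],"spin": 0},
  {"translation": [-0.001,-0.002,0.034],"spin": 0},
  {"translation": [-0.001,-0.002,0.034],"spin": 0},
  {"translation": [-0.001,-0.002,0.034],"spin": 0},
])

```text
clock: 5.65
tcp_pos: [0.4824, 0.2812, 0.0918]
orientation: [2.296, -2.125, -0.013]
ft_force: [0.1, 0.5, -0.5]
grip_width: 0.291
```

>>> carry_out([
  {"translation": [0,0,0.003],"spin": 0},
  {"translation": [0,0,0.006],"spin": 0},
  {"translation": [0,0,0.008],"spin": 0},
])

```text
clock: 5.95
tcp_pos: [0.4824, 0.2812, 0.0839]
orientation: [2.297, -2.126, -0.013]
ft_force: [0.1, 0.2, 0.2]
grip_width: 0.292
```

Run:
```python
from h import *
goto([.4825,.2815,.061],[1,.085]); print(robot.sense()["ft_torque"])
print(R.from_rotvec(robot.sense()["orientation"]).as_matrix()[:,2])
```

```text
t 5.95 tcp [0.4824 0.2812 0.0839] F [0.1 0.2 0.2] w 24.9 q [ 0.8   0.38 -0.14 -0.01 -1.07 -0.72] 
 shift [-0.0003 -0.0005  0.0229] spin -0.4268809354750829
[ 0.03363595 -0.05773713 -0.0074532 ]
[-0.01443782 -0.00341465 -0.99988994]
```

The foot is about 5 mm below the rim with no contact force, so it is in the bore. I continue down.

>>> carry_out([
  {"translation": [0,0,0.006],"spin": 0},
  {"translation": [0,0,0.012],"spin": 0},
  {"translation": [0,0,0.017],"spin": 0},
  {"translation": [0,0,0.02],"spin": 0},
  {"translation": [0,0,0.021],"spin": 0},
])

```text
clock: 6.45
tcp_pos: [0.4819, 0.281, 0.0623]
orientation: [2.296, -2.125, -0.013]
ft_force: [-0.2, 0.9, -0.7]
grip_width: 0.287
```

>>> carry_out([
  {"translation": [0,0,0.001],"spin": 0},
  {"translation": [0,0,0.002],"spin": 0},
  {"translation": [0,0,0.003],"spin": 0},
])

```text
clock: 6.75
tcp_pos: [0.4822, 0.2812, 0.0617]
orientation: [2.298, -2.125, -0.012]
ft_force: [-7.7, -3.3, 20.1]
grip_width: 0.295
```

>>> carry_out([
  {"translation": [0,0,-0.001],"spin": 0},
  {"translation": [0,0,-0.001],"spin": 0},
  {"translation": [0,0,-0.001],"spin": 0},
  {"translation": [0,0,-0.001],"spin": 0},
  {"translation": [0,0,-0.001],"spin": 0},
], jaw=0.07)

```text
clock: 7.25
tcp_pos: [0.4821, 0.2811, 0.0625]
orientation: [2.298, -2.125, -0.012]
ft_force: [0.8, -0.0, 0.6]
grip_width: 0.819
```

>>> carry_out([
  {"translation": [0,0,-0.02],"spin": 0},
  {"translation": [0,0,-0.05],"spin": 0},
  {"translation": [0,0,-0.095],"spin": 0},
  {"translation": [0,0,-0.14],"spin": 0},
  {"translation": [0,0,-0.14],"spin": 0},
])

```text
clock: 7.75
tcp_pos: [0.4872, 0.2833, 0.2096]
orientation: [-2.307, 2.132, 0.007]
ft_force: [0.1, 0.5, 0.2]
grip_width: 0.825
```

Run:
```python
from h import *
import pickle
w=robot.get_image("wrist"); s=robot.get_image("side"); t=robot.get_image("top")
pickle.dump((w,s,t),open("p3.pkl","wb"))
def crop(im,x,y,rx,ry,k): return cv2.resize(im["frame"][y-ry:y+ry,x-rx:x+rx,::-1],None,fx=k,fy=k,interpolation=cv2.INTER_CUBIC)
b=proj(s,[.481,.282,.06]).astype(int); c=proj(t,[.6,-.14,.04]).astype(int); print(c,t["frame"].shape)
cv2.imwrite("pics/m3.png",np.hstack([crop(s,*b,50,50,4),crop(t,c[0],c[1],50,50,4)])); print("origins",b-50,c-50)
for z,n in [(.091,"top when down")]:
  print(n,[proj(s,[.481,.2815,z]).round(1), proj(s,[.481,.2815,.034]).round(1)])
goto([.50,-.13,.2],[.12,.993])
```

```text
[395 167] (400, 640, 3)
origins [267 217] [345 117]
top when down [array([318.2, 254.7]), array([317.9, 277.6])]
t 7.9 tcp [0.4837 0.2816 0.2019] F [ 0.4  0.2 -1.5] w 69.9 q [ 0.8   0.3   0.06 -0.01 -1.35 -0.72] 
 shift [0.4116 0.0158 0.0032] spin -78.6407154152636
```

View pics/m3.png

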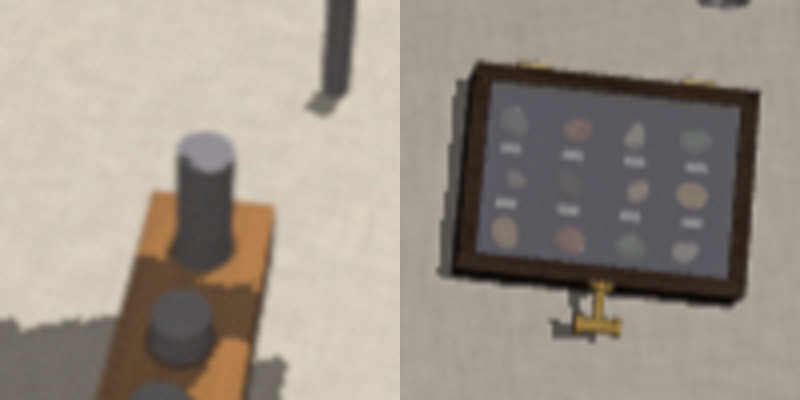

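Core top at side pixel (318.3,255), predicted (318.2,254.7) for fully down. It stands alone in the bore. Next the lid: the pull bar is at about (394.8,198.5) in the top view.

>>> carry_out([
  {"translation": [0.045,0.0,0],"spin": 8.4},
  {"translation": [0.09,0.0,0],"spin": 16.8},
  {"translation": [0.135,0.005,0],"spin": 25.2},
  {"translation": [0.18,0.01,0],"spin": 33.6},
  {"translation": [0.225,0.01,0],"spin": 42},
])

```text
clock: 8.4
tcp_pos: [0.4898, 0.0546, 0.2011]
orientation: [1.373, -2.806, -0.005]
ft_force: [1.6, -0.4, 0.2]
grip_width: 0.82
```

Run:
```python
from h import *
import pickle
w,s,t=pickle.load(open("p3.pkl","rb"))
c=lambda x,y:(345+x/4,117+y/4)
P=atz(t,*c(199,326),.044); L=atz(t,*c(177,325),.044); Q=atz(t,*c(221,329),.044)
print("pull",P.round(4),"bar dir",L-Q)
a=atz(t,*c(77,62),.047);b=atz(t,*c(360,92),.047);print("back edge",a,b,"dir",(a-b)/np.linalg.norm(a-b), "mid",(a+b)/2)
x=(a+b)/2-P; print("pull->backmid",x, np.linalg.norm(x[:2]), np.degrees(np.arctan2(x[1],x[0])))
print("knob",[atz(t,358,98,z).round(3) for z in (.05,.15,.25)])
goto([P[0],P[1],.17],[.12,.993])
```

```text
pull [ 0.5169 -0.1331  0.044 ] bar dir [0.00301469 0.02864211 0.        ]
back edge [ 0.69378256 -0.05811046  0.047     ] [ 0.67125042 -0.24506553  0.047     ] dir [0.11965579 0.99281544 0.        ] mid [ 0.68251649 -0.151588    0.047     ]
pull->backmid [ 0.1656462 -0.0184681  0.003    ] 0.16667253420967562 -6.361706207122679
knob [array([ 0.788, -0.044,  0.05 ]), array([ 0.753, -0.034,  0.15 ]), array([ 0.719, -0.023,  0.25 ])]
t 8.4 tcp [0.4898 0.0546 0.2011] F [ 1.6 -0.4  0.2] w 70.0 q [ 0.43  0.17 -0.11 -0.   -1.31 -1.09] 
 shift [ 0.1311 -0.1369  0.0315] spin 59.038440753129464
```

>>> carry_out([
  {"translation": [0.033,-0.034,0],"spin": 8.4},
  {"translation": [0.066,-0.068,0],"spin": 16.8},
  {"translation": [0.1,-0.103,0],"spin": 25.2},
  {"translation": [0.131,-0.137,0],"spin": 33.6},
  {"translation": [0.131,-0.137,0.01],"spin": 42},
])

```text
clock: 8.9
tcp_pos: [0.5173, -0.1378, 0.1902]
orientation: [0.258, -3.111, 0.007]
ft_force: [-0.4, 0.8, -0.2]
grip_width: 0.818
```

>>> carry_out([
  {"translation": [0,0,0.02],"spin": 8.5},
  {"translation": [0,0,0.04],"spin": 17},
  {"translation": [0,0,0.06],"spin": 17},
  {"translation": [0,0,0.06],"spin": 17},
])

```text
clock: 9.3
tcp_pos: [0.5131, -0.1379, 0.1259]
orientation: [-0.205, -3.107, 0.011]
ft_force: [-0.8, 0.3, 0.5]
grip_width: 0.823
```

Run:
```python
from h import *
import pickle
w=robot.get_image("wrist"); save(w,"w4.png",s=1.25); pickle.dump(w,open("w4.pkl","wb"))
P=[.5169,-.1331,.044]
print(proj(w,P)*1.25,(proj(w,[P[0]+.01,P[1],P[2]])-proj(w,P))*1.25,(proj(w,[P[0],P[1]+.01,P[2]])-proj(w,P))*1.25)
goto(P,[.118,.993]); print(R.from_rotvec(robot.sense()["orientation"]).as_matrix().round(3))
```

```text
[410.82333293 282.96945416] [ 2.23264279 16.72188532] [18.15901247 -2.19117555]
t 9.35 tcp [ 0.5145 -0.1382  0.1281] F [ 0.7 -0.2  0.7] w 70.2 q [ 0.04  0.3  -0.14  0.01 -1.16 -1.74] 
 shift [-0.0038  0.0061  0.0839] spin -0.7048609327755315
[[-0.991  0.13  -0.025]
 [ 0.13   0.991 -0.006]
 [ 0.024 -0.009 -1.   ]]
```

View pics/w4.png

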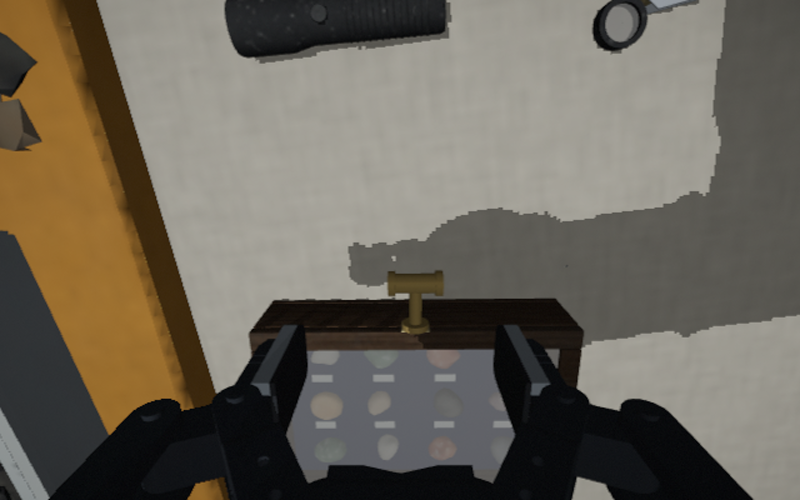

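Bar centre at (415.5,283) against a predicted 411, so I shift +2.5 mm in y. It is level in the picture and so aligned with the jaw.

>>> carry_out([
  {"translation": [-0.0035,0.008,0.0],"spin": -0.7},
  {"translation": [-0.0035,0.008,0.025],"spin": -0.7},
  {"translation": [-0.0035,0.008,0.05],"spin": -0.7},
  {"translation": [-0.0035,0.008,0.055],"spin": -0.7},
  {"translation": [-0.0035,0.008,0.055],"spin": -0.7},
], jaw=0.06)

```text
clock: 9.85
tcp_pos: [0.5178, -0.1308, 0.0731]
orientation: [-0.182, -3.111, 0.013]
ft_force: [0.7, -0.2, 0.9]
grip_width: 0.702
```

Run:
```python
from h import *
w=robot.get_image("wrist"); save(w,"w5.png",crop=(160,140,480,400),s=2.4)
P=[.517,-.131,.044]
print((proj(w,P)-[160,140])*2.4,(proj(w,[P[0]+.01,P[1],P[2]])-proj(w,P))*2.4,(proj(w,[P[0],P[1]+.01,P[2]])-proj(w,P))*2.4)
goto([.517,-.131,.042],[.118,.993]); print(R.from_rotvec(robot.sense()["orientation"]).as_matrix().round(3))
```

```text
[383.67216536 277.06642398] [ 5.23711043 40.32548414] [45.22341248 -4.6520298 ]
t 9.9 tcp [ 0.5185 -0.1309  0.074 ] F [ 0.5 -0.5 -0.5] w 60.2 q [ 0.05  0.36 -0.21  0.01 -1.03 -1.74] 
 shift [0.0007 0.0001 0.0321] spin 0.05781057363209641
[[-0.993  0.117 -0.024]
 [ 0.117  0.993 -0.007]
 [ 0.023 -0.009 -1.   ]]
```

View pics/w5.png

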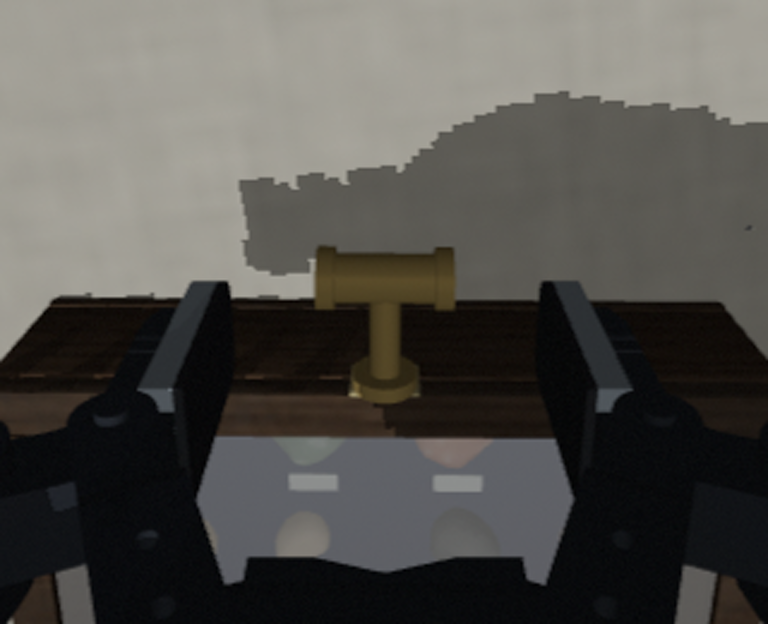

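Bar centred between the fingers at (385,277), predicted (384,277). I descend and close.

>>> carry_out([
  {"translation": [0.0,0.0,0.015],"spin": 0},
  {"translation": [0.0,0.0,0.027],"spin": 0},
  {"translation": [0.0005,0.0,0.032],"spin": 0},
  {"translation": [0.0005,0.0,0.032],"spin": 0},
])

```text
clock: 10.3
tcp_pos: [0.5169, -0.1311, 0.0418]
orientation: [-0.182, -3.112, 0.013]
ft_force: [-0.4, 0.6, -0.5]
grip_width: 0.702
```

>>> carry_out([
  {"translation": [0.0,0.0,0],"spin": 0},
  {"translation": [0,0.0,0],"spin": 0},
  {"translation": [0,0.0,0],"spin": 0},
  {"translation": [0,0.0,0],"spin": 0},
  {"translation": [0,0.0,0],"spin": 0},
], jaw=0.015, newtons=40)

```text
clock: 10.8
tcp_pos: [0.5173, -0.1311, 0.0425]
orientation: [-0.182, -3.113, 0.013]
ft_force: [-1.2, 0.9, 5.7]
grip_width: 0.341
```

```bash
cat > arc.py <<'E'
from h import *
import sys
s=robot.sense(); p=s["tcp_pos"]; Rm=R.from_rotvec(s["orientation"]).as_matrix()
g=np.load("g.npy") if len(sys.argv)<2 or sys.argv[1]!="init" else p
np.save("g.npy",g)
yaw=np.radians(-6.75); ex=np.array([np.cos(yaw),np.sin(yaw),0]); r=np.hypot(.1696,.003); f0=np.arctan2(.003,.1696)
pos=lambda a: g+ex*(r*np.cos(f0)-r*np.cos(f0+a))+np.array([0,0,r*(np.sin(f0+a)-np.sin(f0))])
dx=(p-g)@ex; h=p[2]-g[2]
print("clock",round(s["clock"],2),"angle est",np.degrees(np.arctan2(h+.003,.1696-dx)-f0).round(2),"radius err mm",1e3*(np.hypot(h+.003,.1696-dx)-r),"F",s["ft_force"].round(1),"w",s["grip_width"]*85.4)
for a in map(float,sys.argv[2:]): print(a,(Rm.T@(pos(np.radians(a))-p)).round(4))
E
python3 arc.py init 3 6 9 12 15; python3 -c "
from h import *
print(R.from_rotvec(robot.sense()['orientation']).as_matrix().round(3))"
```

```text
clock 10.8 angle est 0.0 radius err mm 0.0 F [-1.2  0.9  5.7] w 29.145426640918085
3.0 [-0.0002 -0.0001 -0.0089]
6.0 [-0.0008 -0.0002 -0.0177]
9.0 [-0.002  -0.0003 -0.0265]
12.0 [-0.0035 -0.0003 -0.0353]
15.0 [-0.0056 -0.0004 -0.0439]
[[-0.993  0.117 -0.024]
 [ 0.117  0.993 -0.007]
 [ 0.023 -0.01  -1.   ]]
```

>>> carry_out([
  {"translation": [-0.0002,0,-0.009],"spin": 0},
  {"translation": [-0.001,0,-0.018],"spin": 0},
  {"translation": [-0.002,0,-0.0265],"spin": 0},
  {"translation": [-0.0035,0,-0.035],"spin": 0},
  {"translation": [-0.0055,0,-0.044],"spin": 0},
])

```text
clock: 11.3
tcp_pos: [0.5241, -0.1318, 0.0871]
orientation: [-0.182, -3.113, 0.014]
ft_force: [5.0, -4.2, -3.7]
grip_width: 0.342
```

```bash
python3 arc.py go 17.5 20 22.5 25 27.5 30
```

```text
clock 11.3 angle est 15.29 radius err mm 0.0255991228750585 F [ 5.  -4.2 -3.7] w 29.215425312210677
17.5 [-0.0018 -0.0002 -0.0063]
20.0 [-0.0042 -0.0002 -0.0133]
22.5 [-0.0068 -0.0003 -0.0202]
25.0 [-0.0098 -0.0004 -0.027 ]
27.5 [-0.013  -0.0005 -0.0337]
30.0 [-0.0166 -0.0005 -0.0402]
```

>>> carry_out([
  {"translation": [-0.003,0,-0.009],"spin": 0},
  {"translation": [-0.006,0,-0.018],"spin": 0},
  {"translation": [-0.01,0,-0.027],"spin": 0},
  {"translation": [-0.013,0,-0.034],"spin": 0},
  {"translation": [-0.0165,0,-0.04],"spin": 0},
])

```text
clock: 11.8
tcp_pos: [0.5415, -0.1338, 0.1272]
orientation: [-0.182, -3.113, 0.015]
ft_force: [1.5, -4.7, -3.7]
grip_width: 0.341
```

```bash
python3 arc.py go 33 36 39 42 45; python3 -c "
from h import *
s=robot.get_image('side'); b=proj(s,[.58,-.14,.08]).astype(int); save(s,'s6.png',crop=(b[0]-75,max(0,b[1]-55),b[0]+75,b[1]+55),s=4)"
```

```text
clock 11.8 angle est 30.12 radius err mm 0.11822948995460214 F [ 1.5 -4.7 -3.7] w 29.083021382938213
33.0 [-0.0045 -0.0002 -0.0072]
36.0 [-0.0095 -0.0003 -0.0146]
39.0 [-0.0149 -0.0004 -0.0216]
42.0 [-0.0206 -0.0005 -0.0284]
45.0 [-0.0267 -0.0005 -0.0349]
```

View pics/s6.png

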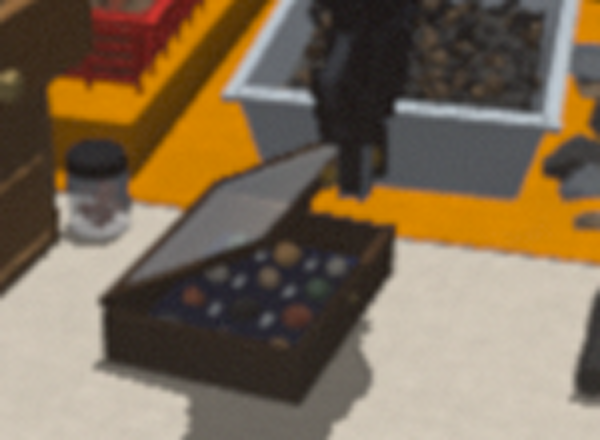

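The side view shows the lid following the gripper at about 30°, with the fingers on the pull at about (355,165) in the crop. I continue along the arc.

>>> carry_out([
  {"translation": [-0.0045,0,-0.007],"spin": 0},
  {"translation": [-0.0095,0,-0.0145],"spin": 0},
  {"translation": [-0.015,0,-0.0215],"spin": 0},
  {"translation": [-0.0205,-0.0005,-0.0285],"spin": 0},
  {"translation": [-0.0265,-0.0005,-0.035],"spin": 0},
])

```text
clock: 12.35
tcp_pos: [0.5695, -0.1372, 0.1628]
orientation: [-0.182, -3.113, 0.014]
ft_force: [1.7, -4.1, -5.2]
grip_width: 0.337
```

```bash
python3 arc.py go 48 51 54 57 60
```

```text
clock 12.35 angle est 45.48 radius err mm 0.3941263658781835 F [ 1.7 -4.1 -5.2] w 28.74265351403778
48.0 [-0.0057 -0.0001 -0.0049]
51.0 [-0.0124 -0.0002 -0.0107]
54.0 [-0.0194 -0.0003 -0.0161]
57.0 [-0.0267 -0.0003 -0.0212]
60.0 [-0.0343 -0.0004 -0.0258]
```

>>> carry_out([
  {"translation": [-0.006,0,-0.005],"spin": 0},
  {"translation": [-0.0125,0,-0.0105],"spin": 0},
  {"translation": [-0.0195,0,-0.016],"spin": 0},
  {"translation": [-0.0265,0,-0.021],"spin": 0},
  {"translation": [-0.0335,-0.0005,-0.0255],"spin": 0},
])

```text
clock: 12.85
tcp_pos: [0.6037, -0.1413, 0.1879]
orientation: [-0.182, -3.113, 0.014]
ft_force: [-0.7, -1.7, -2.2]
grip_width: 0.34
```

>>> carry_out([
  {"translation": [0,0,0],"spin": 0},
  {"translation": [0,0,0],"spin": 0},
])

```text
clock: 13.05
tcp_pos: [0.6038, -0.1413, 0.1879]
orientation: [-0.182, -3.113, 0.014]
ft_force: [-0.4, -3.0, -2.3]
grip_width: 0.341
```

```bash
python3 arc.py go 60
python3 - <<'E'
from h import *
import pickle
s=robot.get_image('side'); w=robot.get_image('wrist'); t=robot.get_image('top'); pickle.dump((s,w,t),open("p7.pkl","wb"))
b=proj(s,[.6,-.14,.1]).astype(int); x0,y0=b[0]-55,max(0,b[1]-55); print("side origin",x0,y0)
A=cv2.resize(s["frame"][y0:y0+110,x0:x0+110,::-1],(440,440),interpolation=cv2.INTER_CUBIC)
B=cv2.resize(w["frame"][180:400,230:410,::-1],(360,440),interpolation=cv2.INTER_CUBIC)
cv2.imwrite("pics/m7.png",np.hstack([A,B]))
# predicted lid free corners / pull in side crop for 55,60,65 deg
yaw=np.radians(-6.75); ex=np.array([np.cos(yaw),np.sin(yaw),0]); ey=np.array([-np.sin(yaw),np.cos(yaw),0]); H=np.array([.6854,-.1507,.041])
for a in (55,60,65):
    c,sn=np.cos(np.radians(a)),np.sin(np.radians(a))
    L=lambda d,h,y: H+ex*(-d*c+h*sn)*1+np.array([0,0,d*sn+h*c])+ey*y
    print(a,[((proj(s,L(d,h,y))-[x0,y0])*4).round(0).tolist() for d,h,y in [(.1696,.003,0),(.1426,.006,.095),(.1426,.006,-.095),(0,.006,.095)]])
E
```

```text
clock 13.05 angle est 59.9 radius err mm 0.23846919341527495 F [-0.4 -3.  -2.3] w 29.147196866808837
60.0 [-0.0004 -0.      0.0001]
side origin 260 80
55 [[236.0, 105.0], [149.0, 191.0], [263.0, 80.0], [37.0, 335.0]]
60 [[218.0, 90.0], [132.0, 178.0], [248.0, 69.0], [37.0, 336.0]]
65 [[198.0, 77.0], [114.0, 167.0], [233.0, 59.0], [37.0, 336.0]]
```

View pics/m7.png

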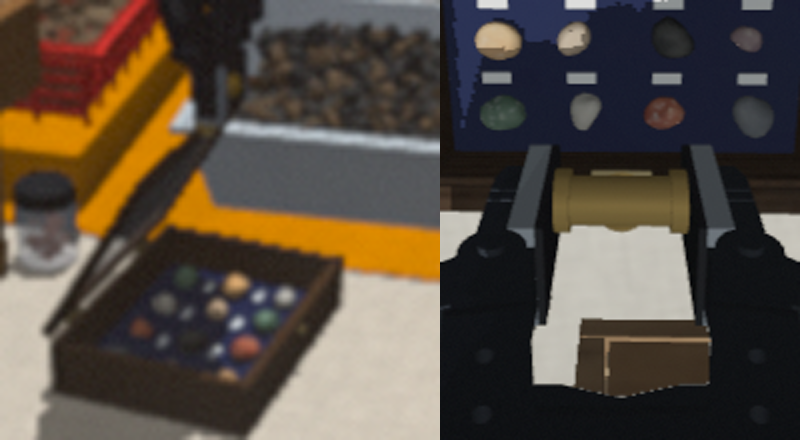

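The side crop shows the lid's near edge running from (45,330) to (128,190). Its slope of 0.59 fits 60° (0.60 predicted; 55° gives 0.77 and 65° gives 0.46). The wrist crop shows the bar square between both pads, so I hand in.

```bash
python3 -c "
from h import *
print(robot.job_done()); s=robot.sense(); print(s['clock'],s['tcp_pos'],s['ft_force'],s['grip_width'])"
```

```text
the job is handed in; nothing more can be done
None
the job is handed in; nothing more can be done
```

The thick core is standing in the rack's empty bore, released, and the lid is held open at about 60° by its T-pull. I handed the job in at about 13 s; no verdict was reported.

- **Core:** it bottomed in the bore at a tool height within 1 mm of the expected value. After I let go, its top sat within 1 px of where a fully seated core should appear in the side view.
- **Lid:** I pinched the pull by its two ends and moved along the hinge arc. The tool position gave 59.9°, and the slope of the lid's edge in the side view also fitted 60°. The pull was square between both pads, and the last measured force was about 4 N.
- **Disagreements:** before the core went in, the side camera placed the bore about 2 mm off the wrist camera's estimate. I followed the wrist camera mostly, and the core entered with no contact force. The top view put the pull about 2 mm off in y, and the wrist view corrected that.
- **Not checked:** I took no separate final picture of the thin core, stones and tools. No move went close to them, and no unexpected force showed up.

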